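Open the label printer for a new roll

TASK

The inspection-label printer on the bench has run out of labels. Press its green release tab so that the cover springs up, then gently push the cover all the way back until it rests fully open by itself, ready for a new roll. Nothing is to be picked up, and everything else on the bench stays where it is.

Things in the scene. Friction and masses are not known exactly. Their poses are not given: they have to be found in the camera images.
- printer: label printer, fixed: grey base, white cover with smoked window, 205 x 132 x 117 mm shut. Origin on the bench under it; z up, front looks along its own -x. It spans x -115 to +90, y -66 to +66 mm. The front porch (x -115 to -62, 50 mm high) has the green tab in its middle; behind it stands the cover's front wall. More than 60 N on it is rough
- tab (a joint): angle of the green release tab, a spring rocker: 0 at rest, 0.19 rad at its stop; pressing the pad down turns it about a level line along the printer's y at x = -46 mm, 50 mm high. The latch lets go at about 0.12 rad (pad down 6 mm, about 4 N); fully down is 9 mm at the pad's middle, 5 to 6 N. It springs back when let go
- tab_pad (a point): middle of the top of the tab's green pad, 62 mm above the bench and 93 mm in front of the printer's origin at rest; the pad is 40 mm deep (x) by 44 mm wide (y) and stands 12 mm proud of the porch
- cover (a joint): angle of the white cover: 0 shut and latched, about 0.56 rad after springing up, 1.85 rad (106 degrees) fully open at its stop. Stiff hinge: left between about 0.7 and 1.5 it stays there, beyond about 1.6 it sinks open; a few newtons at its front edge move it. Hollow hood of 0.17 kg, open underneath, 4 mm walls, roof 47 mm above the hinge line, front wall 147 mm from it
- cover_lip (a point): middle of the underside of the cover's front lip (lower front edge, 120 mm wide, juts 6 mm out of the front wall), 147 mm from the hinge, 8 mm below the hinge line when shut; moves and turns with the cover (x to the hinge, z out of the roof). Sprung up, it is about 140 mm above the bench and can be pushed up and back from in front and below
- cover_hinge (a point): middle of the cover's hinge line, 85 mm behind the printer's origin and 70 mm above the bench; the hinge line runs along the printer's y, and opening lifts the front edge up and back
- spare_roll_mid (a point): middle of the spare label roll standing beside the printer: white paper, 78 mm diameter, 58 mm high, loose; leave alone
- gauge_mid (a point): middle of a pressure gauge lying face up on the other side of the printer, 62 mm diameter, 24 mm high, with a brass stem; loose; leave alone
- valve_mid (a point): middle of a brass extinguisher valve head with black and red levers, 95 mm high, 110 mm long, standing off to one side; loose; leave alone
- seal_jar_mid (a point): middle of a white jar of seals, 60 mm diameter, 75 mm high, off to one side; loose; leave alone
- spray_can_mid (a point): middle of a spray can, 52 mm diameter, 170 mm high, off to the right; loose; leave alone
- screwdriver: a screwdriver lying off to the left; origin at its underside; loose; leave alone
- wrench: a wrench, 150 mm long, lying beside the printer's front left corner, next to the spare roll; origin at its underside; loose; leave alone
Things that resemble listed ones, but are neither listed nor needed, are in the scene too. What is shaped like the printer but brown or pink is not meant.

How it is judged:
By the outcome, as a careful person would: the job done as asked, in the order asked, and still so for the second after the job is handed in, with the robot touching nothing.
It also fails if it takes over 42 s, if anything falls off the work surface, if the arm or the gripper's body presses on something with over 40 N, if the wrist force passes 120 N, or if a joint passes its speed limit or range.

ROBOT

A 6-joint arm with a two-finger parallel gripper is mounted at the origin on the work surface. World frame = base frame: x ahead of the robot, y to its left, z up, the work surface at z = 0. Lengths are in m, angles in rad, forces in N, time in s.
With the tool pointing down it reaches from about 0.25 to 0.775 m from the base axis. Payload 4 kg.
Tool frame: the origin (TCP) lies midway between the tips of the shut fingers; the grasp point (between the pads) lies 19 mm behind it (robot.pinch_z is the distance from the TCP to the grasp point, in m); x points along the fingers, y is the direction in which the jaws open and shut, and the axes are right-handed (so a half turn about x gives the same grasp; the last joint's range is limited). The gripper opens to 94 mm and grips with 3 to 60 N. Pads are 16 mm wide; open, the fingers measure 119 mm over their backs; the gripper's body (75 mm by 177 mm) begins 78 mm behind the grasp point.
Start: joints at [-1.211, 0.087, 1.371, -0, 1.684, -0.103], TCP at [0.246, -0.492, 0.206] pointing down, gripper open.
Joint ranges: [-3.1, 3.1], [-0.76, 2.03], [0.27, 2.55], [-1.08, 4.22], [0.17, 2.65], [-2.57, 2.57]. Speed limits (rad/s): [2.79, 2.79, 3.14, 3.14, 3.14, 3.14].

INTERFACE

Orientations are given as [roll, pitch, yaw] about the fixed x, y, z axes, in that order (R = Rz(yaw) Ry(pitch) Rx(roll)).
In Python, from bench import robot, imaging gives the robot as it stands. The module is installed in compiled form; this text tells all that it offers.
- The arm moves only by the tool drive_tool, never from a script. Its argument "commands" is a list that holds one entry, the list of rows, each a list of 4 numbers: the shift along the tool's x, y, z as a fraction of full scale, then the turn about the tool's x as a fraction of full scale. A call has 1 to 20 rows; each row shifts and turns the commanded pose from where the row before left it, along the tool's axes as they then stand; what a row does not reach is not made up. Full scale, the value 1, is 0.25 m for a shift and 360 degrees for a turn. A row lasts 1/10 s, in which the tool goes at most 50 mm and 8.59 degrees, less where a joint would pass 70% of its speed; a pose out of reach is approached as far as the arm can. A call with a number of a shift or a turn outside -1 to 1 is refused whole. A call with a gripper value outside its range is refused whole. "grip" is the opening, from 0 (shut) to 1 (fully open), set as the call begins (left out, the last holds). The fingers move at their own pace and stop on an object; the grip force is fixed at half the most. Time passes only in rows, so rows that do not move let the fingers close. It gives the time, the measured TCP pose, the force and the opening at its end, in the units of the state.
- robot.get_obs(): the state, without advancing time (a new reading comes with each control period).
- imaging.snapshot(name): name is "scene" or "top"; returns a dict with "pixels" (400x640x3 uint8, red, green, blue), "z_map" (400x640 float32, m along the optical axis (not along the pixel's ray), 0 where there is no reading), "mtx" (3x3 intrinsics, pixels), "extrinsics" (4x4, takes a point from world to camera coordinates). Camera axes: x right, y up, looking along -z (the intrinsics and any distortion apply to the point x, -y, -z); pixel columns grow to the right and rows downward; lengths in m; the calibration is good to about 2 mm. A picture is of the moment at which its call begins.
- robot.close_job(): hands the job in, once; it reports no verdict.
The state is a dict: "time": time; "joint_positions": joint angles; "qvel": joint speeds; "joint_torque": joint torques, N m; "tool_pos": TCP position; "ee_rot": TCP orientation; "wrist_force": force on the tool from outside, world axes, zero at the start; "wrist_torque": the same for the moment, N m; "width": finger opening in m.
Only numpy, scipy, OpenCV 4.12 (cv2) and the standard library are available. Lean on these libraries where they do the work, as an engineer would, in place of code of your own. Each camera call takes 0.05 s, during which the arm holds its last target.

## Working session

There is one attempt and no reset: what is moved stays moved. The work goes in short steps, Python scripts to look and compute and a tool call to move; the robot and the scene stay as the last step left them, time stands still between calls to the robot, and variables do not carry over. Pictures are saved under pics/ and viewed, and the job is handed in when it is done.

Besides the shell and the picture viewer there is one more tool, called after "Request:" as name(argument=value, ...), one argument or row to a line, values as JSON. drive_tool: Moves the arm, as the interface text tells. Shift numbers are shares of 0.25 m and turn numbers shares of 360 degrees, none past 1 either way. Its arguments: {"type":"object","properties":{"commands":{"type":"array","items":{"type":"array","items":{"type":"array","items":{"type":"number","minimum":-1,"maximum":1}}}},"grip":{"type":"number"}},"required":["commands"]}

```bash
mkdir -p pics
cat > h.py <<'E'
import numpy as np, cv2
from bench import robot, imaging
def snap(n):
    s=imaging.snapshot(n); np.savez('%s.npz'%n,**s); return s
def world(s,u,v,z=None):
    d=s['z_map'][v,u] if z is None else z
    K=s['mtx'];p=np.array([(u-K[0,2])/K[0,0]*d,-(v-K[1,2])/K[1,1]*d,-d,1])
    return (np.linalg.inv(s['extrinsics'])@p)[:3]
def cloud(s):
    v,u=np.mgrid[:400,:640];d=s['z_map'];K=s['mtx']
    P=np.stack([(u-K[0,2])/K[0,0]*d,-(v-K[1,2])/K[1,1]*d,-d,np.ones_like(d)],-1)
    return (P@np.linalg.inv(s['extrinsics']).T)[...,:3]
E
python3 - <<'E'
from h import *
for n in ['scene','top']:
    s=snap(n); cv2.imwrite('pics/%s0.png'%n,s['pixels'][...,::-1]); print(n,s['mtx'].tolist(),s['extrinsics'].round(3).tolist())
o=robot.get_obs(); print(o)
E
```

```text
scene [[425.7143131993547, 0.0, 314.5528057527802], [0.0, 425.7143131993547, 201.5003721009953], [0.0, 0.0, 1.0]] [[-0.659, 0.752, 0.021, 0.335], [-0.484, -0.445, 0.753, 0.188], [0.576, 0.486, 0.658, -1.925], [0.0, 0.0, 0.0, 1.0]]
top [[382.22654580582076, 0.0, 319.78794690658685], [0.0, 382.22654580582076, 199.3422955946321], [0.0, 0.0, 1.0]] [[-0.025, -1.0, -0.002, -0.001], [0.987, -0.025, 0.158, -0.545], [-0.158, 0.002, 0.987, -1.114], [0.0, 0.0, 0.0, 1.0]]
{'time': 0.1, 'joint_positions': array([-1.21109734e+00,  8.78493162e-02,  1.37208547e+00, -2.31265025e-05,
        1.68360667e+00, -1.03123647e-01]), 'qvel': array([-0.00067815, -0.00127877, -0.00220371, -0.00113253, -0.00020098,
        0.00084396]), 'joint_torque': array([ 1.78390474e-03, -3.41254985e+01, -3.03300333e+01,  7.18634902e-02,
        3.04464076e-02, -9.35034655e-05]), 'tool_pos': array([ 0.24536334, -0.4916833 ,  0.20444755]), 'ee_rot': array([-1.66212635,  1.56884738,  1.94228635]), 'wrist_force': array([-0.17063277, -0.33906609,  0.56014664]), 'wrist_torque': array([ 0.01202879, -0.00203302, -0.05357352]), 'width': 0.09371004476559161}
```

View pics/scene0.png

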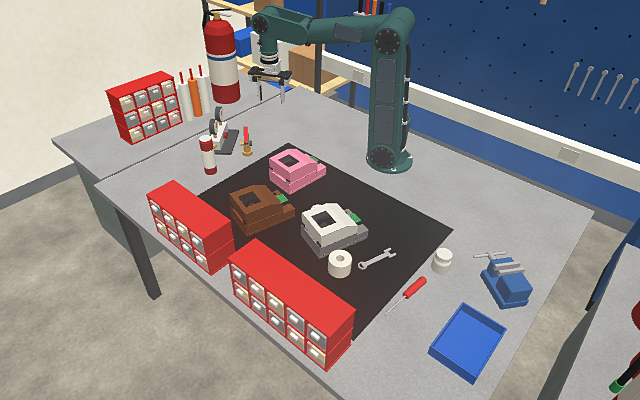

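View pics/top0.png

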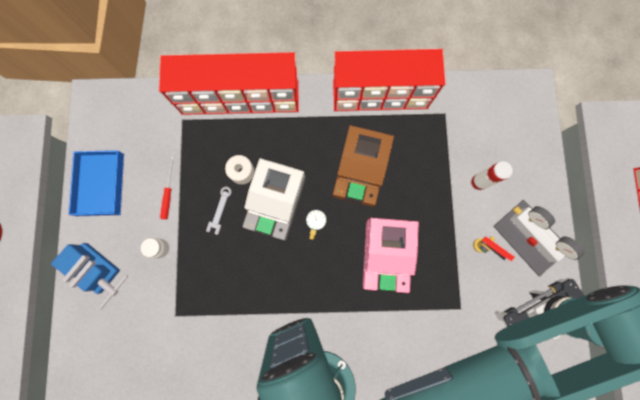

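The scene has three printer-shaped things in the top view: white/grey at (272,198), brown at (363,165) and pink at (390,255). The white/grey one fits the description, so I'll measure it and check it in an enlarged crop.

Run:
```python
from h import *
s=dict(np.load('top.npz')); C=cloud(s); im=s['pixels'].astype(int)
cv2.imwrite('pics/crop0.png',cv2.resize(s['pixels'][140:260,180:350,::-1],None,fx=4.5,fy=4.5,interpolation=cv2.INTER_CUBIC))
R,G,B=im[...,0],im[...,1],im[...,2]
uu=np.zeros((400,640),bool);uu[145:245,240:310]=1
g=(G>R+50)&(G>B+30)&uu
w=(im.min(-1)>150)&uu&(C[...,2]>.108)
for n,m in(('green',g),('roof',w)):
    P=C[m];print(n,m.sum(),P.mean(0),np.median(P,0))
    r=cv2.minAreaRect((P[:,:2]*1000).astype(np.float32));print(r,cv2.boxPoints(r).tolist())
s2=dict(np.load('scene.npz'));C2=cloud(s2);i2=s2['pixels'].astype(int)
m=np.zeros((400,640),bool);m[200:235,340:372]=1
m&=(i2[...,1]>i2[...,0]+50)&(i2[...,1]>i2[...,2]+30)
print('scene green',m.sum(),C2[m].mean(0),C2[m].max(0))
m=np.zeros((400,640),bool);m[190:260,295:372]=1
m&=(i2.min(-1)>150)&(C2[...,2]>.108);P=C2[m];r=cv2.minAreaRect((P[:,:2]*1000).astype(np.float32));print(r,P[:,2].max())
```

```text
green 223 [0.46820401 0.14746222 0.07504427] [0.46954072 0.14935821 0.06130098]
((431.2039794921875, 74.44451141357422), (216.79803466796875, 45.80866622924805), 63.06805419921875) [[361.68634033203125, -11.824005126953125], [402.52685546875, -32.57220458984375], [500.72161865234375, 160.71302795410156], [459.881103515625, 181.4612274169922]]
roof 1512 [0.573817   0.11449185 0.12104973] [0.56776928 0.11666598 0.11568993]
((528.7411499023438, 56.260711669921875), (321.9613952636719, 162.82540893554688), 49.00088882446289) [[361.6864013671875, -11.824012756347656], [484.573974609375, -118.64518737792969], [695.7958984375, 124.3454360961914], [572.9083251953125, 231.16661071777344]]
scene green 55 [0.46780885 0.15478358 0.06456368] [0.48393368 0.20410213 0.07206611]
((937.228759765625, 445.9244689941406), (1145.814453125, 176.7239227294922), 42.37845993041992) 1.118167798395764
```

View pics/crop0.png

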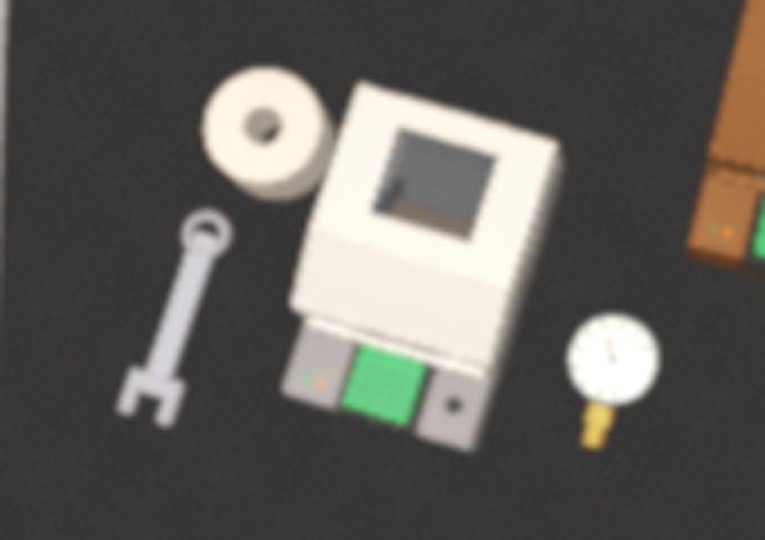

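The crop confirms it: grey base, white hood with a smoked window, and a green tab at top-view pixel (265,226). The roll and wrench are to its left and the gauge to its right. I'll refit with the depth outliers removed.

```bash
python3 - <<'E'
from h import *
s=dict(np.load('top.npz')); C=cloud(s); im=s['pixels'].astype(int)
R,G,B=im[...,0],im[...,1],im[...,2]
uu=np.zeros((400,640),bool);uu[145:245,240:310]=1
g=(G>R+50)&(G>B+30)&uu&(abs(C[...,2]-.062)<.012)
def er(m):return cv2.morphologyEx(m.astype(np.uint8),cv2.MORPH_OPEN,np.ones((3,3)))>0
w=er((im.min(-1)>150)&uu&(abs(C[...,2]-.117)<.008))
for n,m in(('green',g),('roof',w)):
    P=C[m];print(n,m.sum(),P.mean(0),np.median(P,0))
    r=cv2.minAreaRect((P[:,:2]*1000).astype(np.float32));print(r,cv2.boxPoints(r).round().tolist())
# ray-plane edges: project pixel masks onto known plane z
def plane(m,z):
    v,u=np.nonzero(m);K=s['mtx'];d=np.stack([(u-K[0,2])/K[0,0],-(v-K[1,2])/K[1,1],-np.ones(len(u))],-1)
    E=np.linalg.inv(s['extrinsics']);d=d@E[:3,:3].T;o=E[:3,3]
    return (o+d*((z-o[2])/d[:,2])[:,None])[:,:2]
gm=er((G>R+40)&(G>B+20)&uu)
P=plane(gm,.062);print('green plane',P.mean(0),cv2.minAreaRect((P*1000).astype(np.float32)))
# whole printer footprint heading
m=((C[...,2]>.03)&(C[...,2]<.13)&uu)
m[:, :]&=True
P=C[er(m)&(np.hypot(C[...,0]-.6,C[...,1]-.2)<1)]
n,l,st,ce=cv2.connectedComponentsWithStats(er(m).astype(np.uint8));print(st,ce)
# high-roof only
P=plane(w,.117);print('roof plane',cv2.minAreaRect((P*1000).astype(np.float32)))
# other camera green
E
python3 - <<'E'
import sys;sys.path.insert(0,'.')
from h import *
s2=dict(np.load('scene.npz'));C=cloud(s2);i=s2['pixels'].astype(int)
m=np.zeros((400,640),bool);m[205:235,340:372]=1
m&=(i[...,1]>i[...,0]+50)&(i[...,1]>i[...,2]+30)&(abs(C[...,2]-.062)<.006)
print(m.sum(),C[m].mean(0))
E
```

```text
green 210 [0.46986907 0.15013883 0.06128626] [0.46978914 0.14950433 0.06142909]
((469.9722595214844, 150.40965270996094), (43.812110900878906, 41.47657012939453), 71.83165740966797) [[443.0, 136.0], [483.0, 123.0], [497.0, 165.0], [457.0, 178.0]]
roof 1406 [0.57833897 0.1146708  0.11576603] [0.57176687 0.11807963 0.11588723]
((580.4496459960938, 113.63749694824219), (132.39881896972656, 118.23763275146484), 72.13253021240234) [[504.0, 69.0], [616.0, 32.0], [657.0, 159.0], [544.0, 195.0]]
green plane [0.46907457 0.14940639] ((468.9877624511719, 149.23440551757812), (47.01198196411133, 43.544830322265625), 71.54113006591797)
[[     0      0    640    400 252467]
 [   240    156     12     26    238]
 [   243    160     62     80   3295]] [[320.18524797 199.546717  ]
 [244.92857143 169.0210084 ]
 [272.38179059 198.12200303]]
roof plane ((579.6627197265625, 113.28753662109375), (132.09397888183594, 118.47505950927734), 71.96786499023438)
51 [0.4675301  0.15470243 0.06415794]
```

```bash
cat >> h.py <<'E'
from scipy.spatial.transform import Rotation as Ro
O=np.array([.5584,.1211]);YAW=np.deg2rad(-18.1)
PX=np.array([np.cos(YAW),np.sin(YAW),0]);PY=np.array([-PX[1],PX[0],0])
def tool():
    o=robot.get_obs();return o,Ro.from_euler('xyz',o['ee_rot']).as_matrix()
def pw(x,y,z): return np.r_[O,0]+PX*x+PY*y+np.array([0,0,z])
def pp(p): d=p-np.r_[O,0]; return np.array([d@PX,d@PY,p[2]])
def rep():
    o,M=tool();print('t',o['time'],'printer-frame tcp mm',(pp(o['tool_pos'])*1000).round(1),'F printer',[round(float(o['wrist_force']@a),1) for a in(PX,PY,[0,0,1])],'w',round(o['width'],3));print('tool axes in printer\n',np.round(np.array([PX,PY,[0,0,1]])@M,3))
E
python3 - <<'E'
from h import *
o,M=tool();rep();print(M.round(3))
d=pw(-.100,0,.2)-o['tool_pos'];print(d,M.T@d/.25)
R=np.array([PX,PY,[0,0,1]])@M
a=np.degrees(np.arctan2(R[1,2],R[1,1]));print('turn about tool x to align y with +PY', a,a/360,' or -PY',(a+180)/360,(a-180)/360)
E
```

```text
t 0.1 printer-frame tcp mm [-107.2 -679.7  204.4] F printer [-0.1, -0.4, 0.6] w 0.094
tool axes in printer
 [[-0.001  0.702 -0.712]
 [ 0.002 -0.712 -0.702]
 [-1.    -0.002 -0.   ]]
[[-0.001  0.446 -0.895]
 [ 0.002 -0.895 -0.446]
 [-1.    -0.002 -0.   ]]
[ 0.21798509  0.64385095 -0.00444755] [ 0.02185023 -1.91512702 -1.93005498]
turn about tool x to align y with +PY -135.38231102088963 -0.37606197505802674  or -PY 0.12393802494197324 -0.8760619750580267
```

Request:
drive_tool(
  commands=[
    [[0, -0.096, -0.0965, 0], [0, -0.096, -0.0965, 0], [0, -0.096, -0.0965, 0], [0, -0.096, -0.0965, 0], [0, -0.096, -0.0965, 0], [0, -0.096, -0.0965, 0], [0, -0.096, -0.0965, 0], [0, -0.096, -0.0965, 0], [0, -0.096, -0.0965, 0], [0, -0.096, -0.0965, 0], [0, -0.096, -0.0965, 0], [0, -0.096, -0.0965, 0], [0, -0.096, -0.0965, 0], [0, -0.096, -0.0965, 0], [0, -0.096, -0.0965, 0], [0, -0.096, -0.0965, 0], [0, -0.096, -0.0965, 0], [0, -0.096, -0.0965, 0], [0, -0.096, -0.0965, 0], [0, -0.096, -0.0965, 0]],
  ],
  grip=0,
)

```text
time: 2.1
tool_pos: [0.4629, 0.1542, 0.2049]
ee_rot: [0.047, 1.57, -2.631]
wrist_force: [-0.2, -0.6, -0.4]
width: 0.0006
```

Request:
drive_tool(
  commands=[
    [[0, 0, 0, -0.0235], [0, 0, 0, -0.0235], [0, 0, 0, -0.0235], [0, 0, 0, -0.0235], [0, 0, 0, -0.0235], [0, 0, 0, -0.0235], [0, 0, 0, -0.0235], [0, 0, 0, -0.0235], [0, 0, 0, -0.0235], [0, 0, 0, -0.0235], [0, 0, 0, -0.0235], [0, 0, 0, -0.0235], [0, 0, 0, -0.0235], [0, 0, 0, -0.0235], [0, 0, 0, -0.0235], [0, 0, 0, -0.0235], [0, 0, 0, 0]],
  ],
)

```text
time: 3.8
tool_pos: [0.4627, 0.1527, 0.2049]
ee_rot: [-2.539, 1.57, -2.855]
wrist_force: [0.4, 0.5, -0.5]
width: 0.0003
```

Run:
```python
from h import *
rep();print(robot.get_obs()['joint_positions'].round(2))
s=snap('scene');cv2.imwrite('pics/s1.png',cv2.resize(s['pixels'][100:280,220:460,::-1],None,fx=3.2,fy=3.2))
```

```text
t 3.8 printer-frame tcp mm [-100.8    0.3  204.9] F printer [0.3, 0.6, -0.5] w 0.0
tool axes in printer
 [[-0.001  0.001  1.   ]
 [-0.001  1.    -0.001]
 [-1.    -0.001 -0.001]]
[ 0.2  -0.05  1.51 -0.    1.68 -1.05]
```

View pics/s1.png

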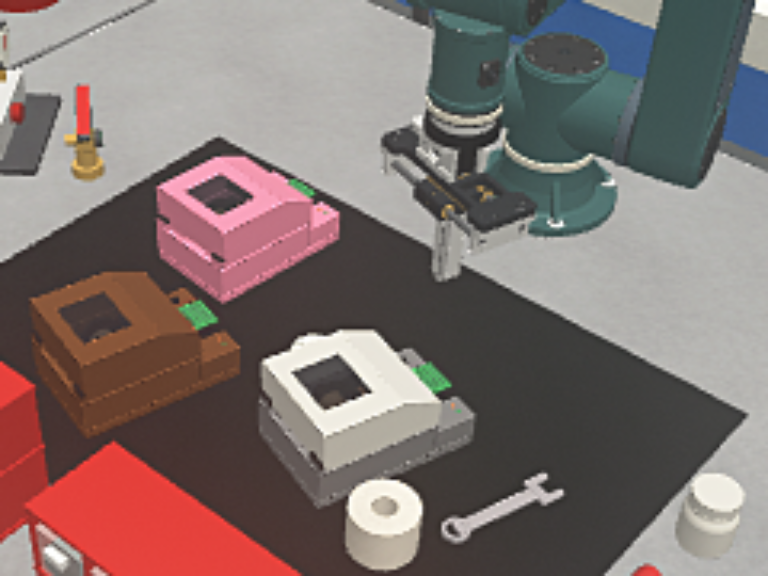

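Request:
drive_tool(
  commands=[
    [[0.08, 0, 0, 0], [0.08, 0, 0, 0], [0.08, 0, 0, 0], [0.08, 0, 0, 0], [0.08, 0, 0, 0], [0.08, 0, 0, 0], [0.04, 0, 0, 0], [0.02, 0, 0, 0], [0, 0, 0, 0], [0, 0, 0, 0]],
  ],
)

```text
time: 4.85
tool_pos: [0.4637, 0.1529, 0.0714]
ee_rot: [0.49, 1.569, 0.173]
wrist_force: [0.2, 0.3, -0.4]
width: 0.0006
```

Run:
```python
from h import *
rep()
for n in('scene','top'):
    s=snap(n)
    c=s['pixels'][150:280,280:420,::-1] if n=='scene' else s['pixels'][150:270,200:360,::-1]
    cv2.imwrite('pics/%s2.png'%n,cv2.resize(c,None,fx=4.5,fy=4.5))
```

```text
t 4.85 printer-frame tcp mm [-99.9   0.8  71.4] F printer [0.1, 0.4, -0.4] w 0.001
tool axes in printer
 [[ 0.002  0.001  1.   ]
 [ 0.001  1.    -0.001]
 [-1.     0.001  0.002]]
```

View pics/scene2.png

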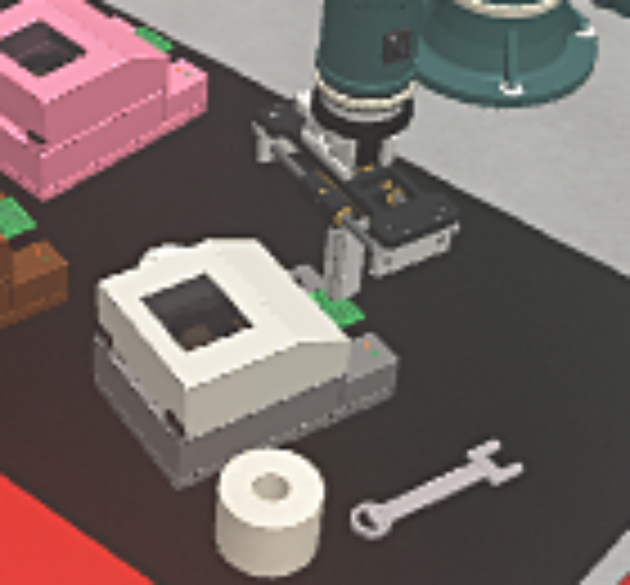

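View pics/top2.png

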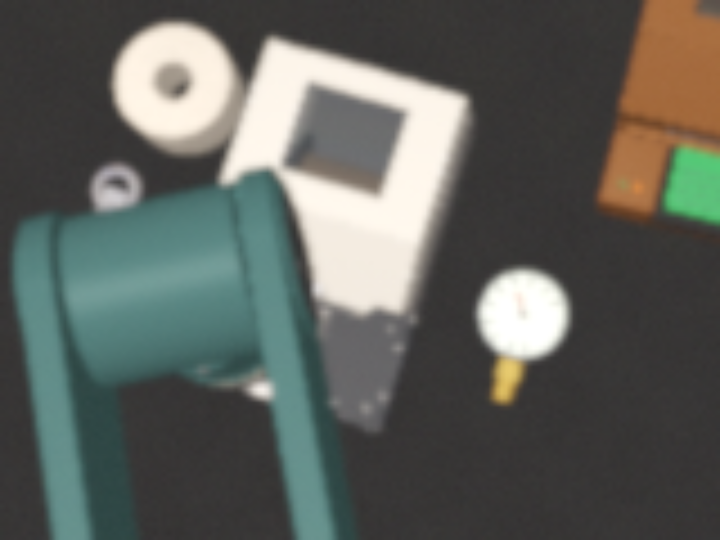

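The closed fingertips are directly over the green pad, at about (345,295) in the scene crop, and the hood is still shut. I'll press in small steps.

Request:
drive_tool(
  commands=[
    [[0.01, 0, 0, 0], [0.01, 0, 0, 0], [0.01, 0, 0, 0], [0.01, 0, 0, 0], [0.008, 0, 0, 0], [0, 0, 0, 0]],
  ],
)

```text
time: 5.55
tool_pos: [0.4625, 0.1529, 0.0583]
ee_rot: [-3.032, 1.57, 2.935]
wrist_force: [-2.7, 1.6, 3.5]
width: 0.0007
```

Request:
drive_tool(
  commands=[
    [[0.006, 0, 0, 0], [0.006, 0, 0, 0], [0, 0, 0, 0]],
  ],
)

```text
time: 5.85
tool_pos: [0.4625, 0.153, 0.0553]
ee_rot: [-3.106, 1.57, 2.861]
wrist_force: [-4.3, 0.8, 3.4]
width: 0.0004
```

Run:
```python
from h import *
rep()
s=snap('scene');cv2.imwrite('pics/scene3.png',cv2.resize(s['pixels'][150:280,280:420,::-1],None,fx=4.5,fy=4.5))
```

```text
t 5.85 printer-frame tcp mm [-101.     0.5   55.3] F printer [-4.3, -0.6, 3.4] w 0.0
tool axes in printer
 [[-0.001  0.     1.   ]
 [-0.     1.    -0.   ]
 [-1.    -0.    -0.001]]
```

View pics/scene3.png

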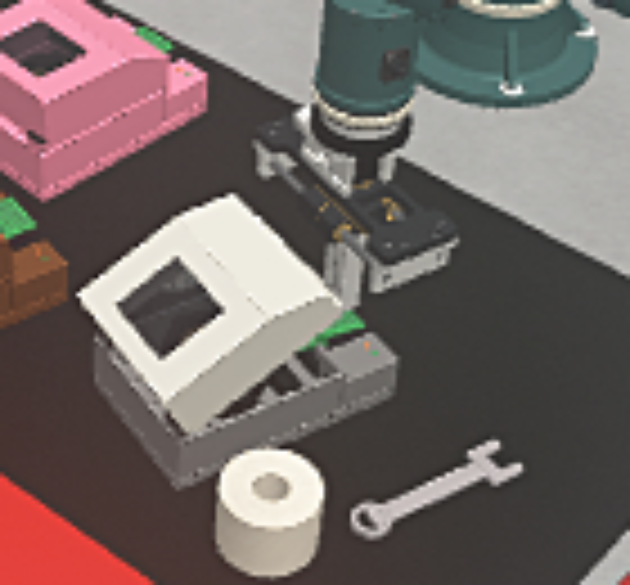

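The cover has sprung up, with its front edge at about (330,305) in the crop. The 4 N sideways force suggests light contact, so I'll back off forward and up, then measure.

Request:
drive_tool(
  commands=[
    [[-0.01, 0, -0.01, 0], [-0.02, 0, -0.02, 0], [-0.04, 0, -0.03, 0], [-0.05, 0, -0.03, 0], [-0.06, 0, 0, 0], [-0.06, 0, 0, 0], [0, 0, 0, 0], [0, 0, 0, 0]],
  ],
)

```text
time: 6.7
tool_pos: [0.4415, 0.1599, 0.1159]
ee_rot: [0.459, 1.57, 0.143]
wrist_force: [-0.5, 0.4, -1.3]
width: 0.0009
```

```bash
cat > cov.py <<'E'
from h import *
import sys
rep()
k=sys.argv[1]
for n in('scene','top'):
    s=snap(n); c=s['pixels'][130:260,280:420,::-1] if n=='scene' else s['pixels'][130:260,220:360,::-1]
    cv2.imwrite('pics/%s_%s.png'%(n,k),cv2.resize(c,None,fx=4.5,fy=4.5))
    C=cloud(s);D=C-np.r_[O,0];X=D@PX;Y=D@PY;Z=C[...,2];i=s['pixels'].astype(int)
    m=(abs(Y)<.064)&(X>-.13)&(X<.2)&(Z>.075)&(Z<.3)&(i.min(-1)>120)&(i.max(-1)-i.min(-1)<45)
    print(n,m.sum())
    # xz profile bins
    for x in np.arange(-.12,.2,.02):
        q=m&(X>=x)&(X<x+.02)
        if q.sum()>3: print(round(x*1000),q.sum(),'z 5/50/95',(np.percentile(Z[q],[5,50,95])*1000).round())
E
python3 cov.py a
```

```text
t 6.7 printer-frame tcp mm [-123.2    0.6  115.9] F printer [-0.6, 0.3, -1.3] w 0.001
tool axes in printer
 [[ 0.001  0.     1.   ]
 [ 0.     1.    -0.   ]
 [-1.     0.     0.001]]
scene 1321
-120 147 z 5/50/95 [133. 198. 283.]
-100 22 z 5/50/95 [232. 296. 300.]
-60 38 z 5/50/95 [146. 148. 153.]
-40 55 z 5/50/95 [147. 171. 174.]
-20 164 z 5/50/95 [166. 170. 174.]
0 176 z 5/50/95 [163. 167. 171.]
20 208 z 5/50/95 [153. 161. 167.]
40 126 z 5/50/95 [139. 150. 158.]
60 115 z 5/50/95 [109. 136. 144.]
80 127 z 5/50/95 [117. 123. 131.]
100 113 z 5/50/95 [110. 116. 121.]
top 2045
-120 20 z 5/50/95 [232. 268. 299.]
-100 9 z 5/50/95 [227. 253. 298.]
-60 141 z 5/50/95 [141. 147. 153.]
-40 317 z 5/50/95 [154. 167. 171.]
-20 330 z 5/50/95 [163. 167. 170.]
0 326 z 5/50/95 [161. 164. 167.]
20 300 z 5/50/95 [151. 158. 163.]
40 174 z 5/50/95 [139. 146. 150.]
60 139 z 5/50/95 [125. 132. 138.]
80 202 z 5/50/95 [113. 118. 125.]
100 87 z 5/50/95 [108. 111. 114.]
```

View pics/scene_a.png

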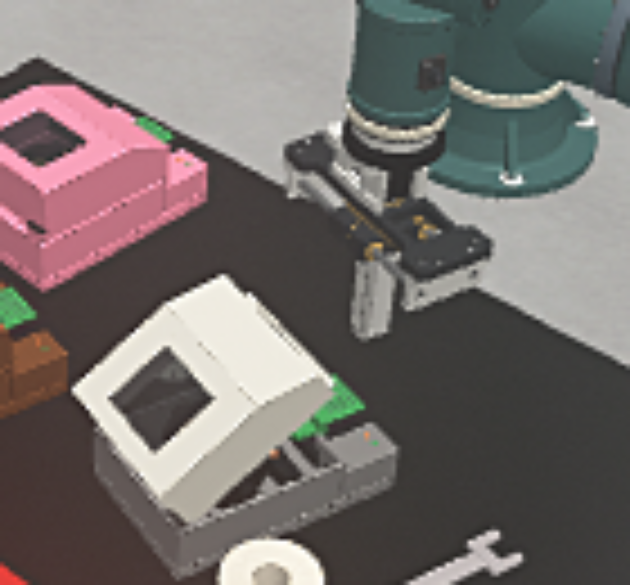

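The cover rests half-raised with its lip near (-48, 140) mm in the printer frame (x, z), matching the model. I'll approach until the fingers are just in front of the lip, about 22 mm below its edge.

Request:
drive_tool(
  commands=[
    [[0, 0, 0.06, 0], [0, 0, 0.06, 0], [0, 0, 0.06, 0], [0, 0, 0.04, 0], [0, 0, 0.02, 0], [0, 0, 0.012, 0], [-0.01, 0, 0.01, 0], [-0.016, 0, 0.012, 0], [-0.016, 0, 0.012, 0], [0, 0, 0, 0]],
  ],
)

```text
time: 7.8
tool_pos: [0.5096, 0.1374, 0.1271]
ee_rot: [-0.197, 1.57, -0.513]
wrist_force: [-3.1, -1.2, 1.6]
width: 0.0002
```

```bash
python3 cov.py b
```

```text
t 7.8 printer-frame tcp mm [-51.4   0.4 127.1] F printer [-2.6, -2.0, 1.6] w 0.0
tool axes in printer
 [[ 0.001  0.     1.   ]
 [-0.     1.    -0.   ]
 [-1.    -0.     0.001]]
scene 1348
-80 23 z 5/50/95 [191. 281. 294.]
-60 86 z 5/50/95 [149. 178. 209.]
-40 145 z 5/50/95 [158. 269. 291.]
-20 154 z 5/50/95 [175. 180. 183.]
0 177 z 5/50/95 [170. 175. 180.]
20 197 z 5/50/95 [163. 170. 175.]
40 183 z 5/50/95 [148. 159. 167.]
60 118 z 5/50/95 [119. 141. 151.]
80 117 z 5/50/95 [117. 126. 135.]
100 148 z 5/50/95 [108. 114. 121.]
top 902
-100 10 z 5/50/95 [229. 246. 248.]
-40 17 z 5/50/95 [238. 265. 284.]
-20 93 z 5/50/95 [173. 176. 180.]
0 144 z 5/50/95 [168. 172. 175.]
20 163 z 5/50/95 [160. 166. 171.]
40 121 z 5/50/95 [146. 154. 160.]
60 71 z 5/50/95 [129. 137. 144.]
80 158 z 5/50/95 [113. 119. 128.]
100 123 z 5/50/95 [106. 110. 115.]
```

View pics/scene_b.png

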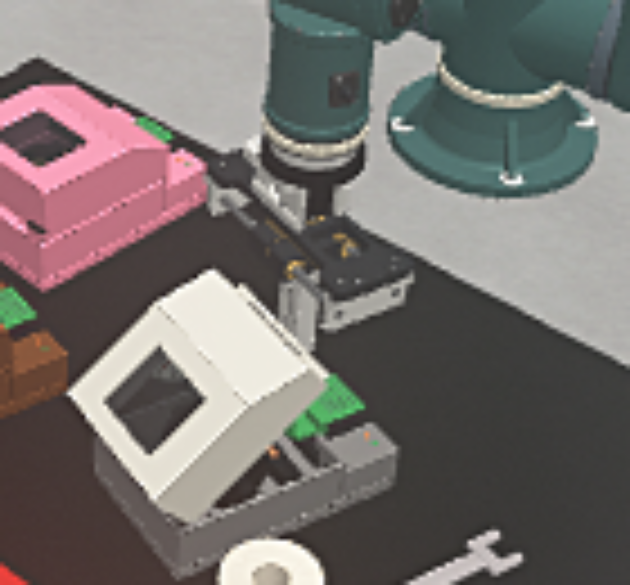

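The cover is rising with the fingers under light contact (about 3 N). I'll follow the lip's arc.

Request:
drive_tool(
  commands=[
    [[-0.022, 0, 0.018, 0], [-0.022, 0, 0.018, 0], [-0.021, 0, 0.019, 0], [-0.02, 0, 0.02, 0], [-0.019, 0, 0.02, 0], [-0.018, 0, 0.021, 0], [-0.017, 0, 0.021, 0], [-0.016, 0, 0.022, 0]],
  ],
)

```text
time: 8.7
tool_pos: [0.5482, 0.1252, 0.1651]
ee_rot: [0.51, 1.57, 0.194]
wrist_force: [-1.4, 1.7, 1.4]
width: 0.0004
```

```bash
python3 cov.py c
```

```text
t 8.7 printer-frame tcp mm [-10.9   0.7 165.1] F printer [-1.9, 1.2, 1.4] w 0.0
tool axes in printer
 [[ 0.001  0.     1.   ]
 [ 0.001  1.    -0.   ]
 [-1.     0.001  0.001]]
scene 1313
-20 89 z 5/50/95 [188. 215. 244.]
0 125 z 5/50/95 [195. 199. 224.]
20 157 z 5/50/95 [202. 208. 212.]
40 241 z 5/50/95 [189. 198. 207.]
60 265 z 5/50/95 [166. 183. 192.]
80 186 z 5/50/95 [136. 157. 172.]
100 186 z 5/50/95 [101. 115. 136.]
120 62 z 5/50/95 [ 96. 101. 107.]
top 485
-60 4 z 5/50/95 [112. 284. 286.]
-40 23 z 5/50/95 [278. 280. 282.]
20 44 z 5/50/95 [203. 206. 210.]
40 127 z 5/50/95 [188. 194. 201.]
60 122 z 5/50/95 [167. 180. 187.]
80 68 z 5/50/95 [134. 154. 164.]
100 86 z 5/50/95 [ 98. 108. 128.]
120 11 z 5/50/95 [90. 94. 98.]
```

View pics/scene_c.png

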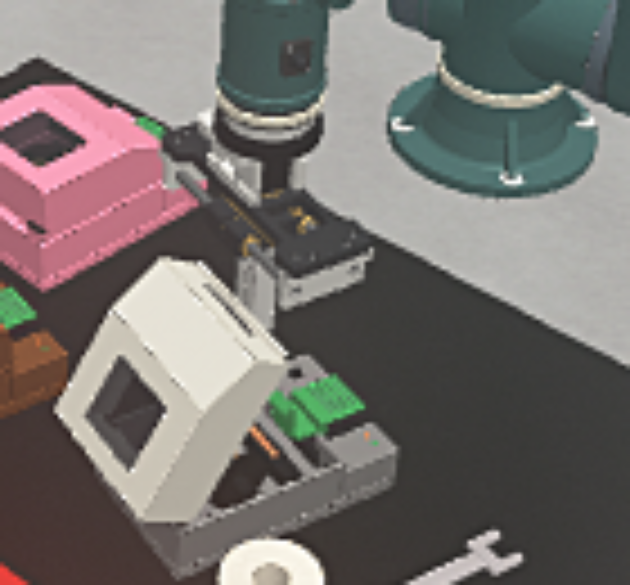

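Request:
drive_tool(
  commands=[
    [[-0.017, 0, 0.023, 0], [-0.016, 0, 0.023, 0], [-0.015, 0, 0.024, 0], [-0.013, 0, 0.024, 0], [-0.012, 0, 0.025, 0], [-0.01, 0, 0.025, 0], [-0.009, 0, 0.025, 0], [-0.008, 0, 0.025, 0], [-0.006, 0, 0.025, 0], [-0.004, 0, 0.025, 0]],
  ],
)

```text
time: 9.8
tool_pos: [0.6059, 0.106, 0.1924]
ee_rot: [-0.017, 1.571, -0.334]
wrist_force: [0.7, 0.4, 0.4]
width: 0.0003
```

```bash
python3 cov.py d
```

```text
t 9.8 printer-frame tcp mm [ 49.8   0.4 192.4] F printer [0.5, 0.6, 0.4] w 0.0
tool axes in printer
 [[ 0.  0.  1.]
 [-0.  1. -0.]
 [-1. -0.  0.]]
scene 1133
40 81 z 5/50/95 [209. 238. 268.]
60 193 z 5/50/95 [194. 219. 252.]
80 211 z 5/50/95 [168. 219. 223.]
100 353 z 5/50/95 [166. 193. 211.]
120 295 z 5/50/95 [ 82. 128. 175.]
top 29
40 4 z 5/50/95 [77. 79. 81.]
100 21 z 5/50/95 [174. 182. 193.]
```

View pics/scene_d.png

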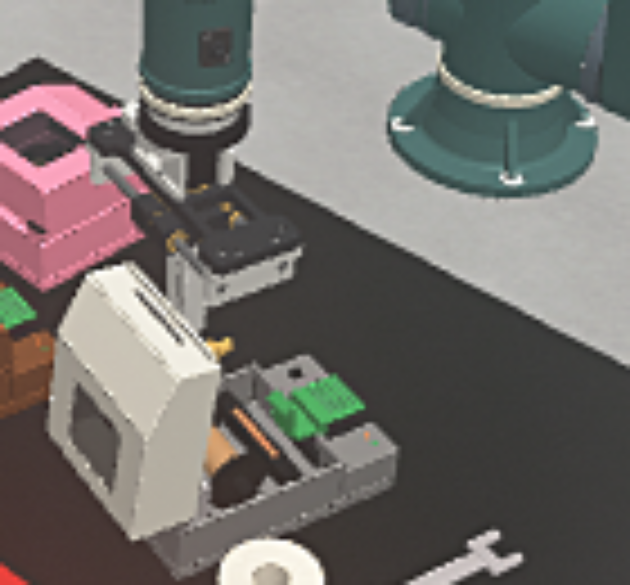

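Request:
drive_tool(
  commands=[
    [[0, 0, 0.02, 0], [0, 0, 0.02, 0], [0, 0, 0.02, 0], [0, 0, 0.02, 0], [0, 0, 0.018, 0], [0, 0, 0.018, 0], [0, 0, 0.016, 0], [0, 0, 0.016, 0], [0, 0, 0.016, 0], [0, 0, 0.014, 0], [0, 0, 0.014, 0], [0, 0, 0, 0]],
  ],
)

```text
time: 11.1
tool_pos: [0.6513, 0.091, 0.1921]
ee_rot: [-1.326, 1.571, -1.642]
wrist_force: [-1.0, 0.8, 0.0]
width: 0.0003
```

```bash
python3 cov.py e
```

```text
t 11.1 printer-frame tcp mm [ 97.6   0.3 192.1] F printer [-1.2, 0.4, 0.0] w 0.0
tool axes in printer
 [[ 0.     0.001  1.   ]
 [-0.     1.    -0.001]
 [-1.    -0.     0.   ]]
scene 818
80 31 z 5/50/95 [ 84. 210. 250.]
100 110 z 5/50/95 [111. 221. 266.]
120 245 z 5/50/95 [ 87. 212. 221.]
140 429 z 5/50/95 [130. 185. 209.]
top 130
40 4 z 5/50/95 [76. 78. 79.]
60 25 z 5/50/95 [ 77.  90. 298.]
80 95 z 5/50/95 [ 76. 111. 193.]
100 6 z 5/50/95 [ 78.  91. 109.]
```

View pics/scene_e.png

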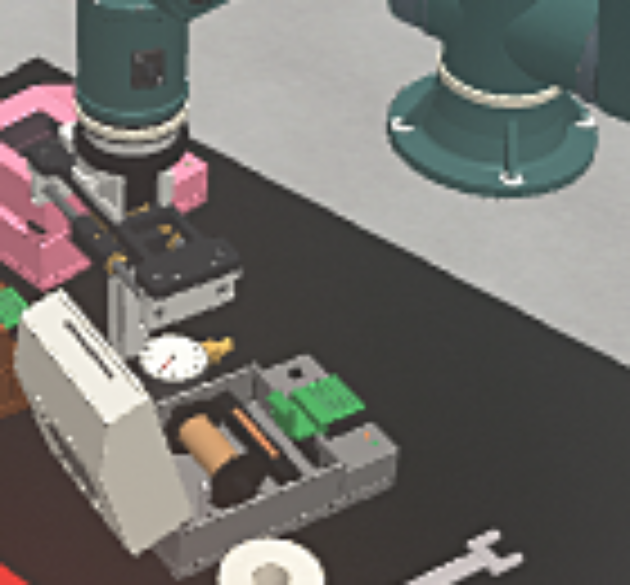

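Request:
drive_tool(
  commands=[
    [[0, 0, 0.012, 0], [0, 0, 0.012, 0], [0, 0, 0.01, 0], [0, 0, 0, 0], [0, 0, 0, 0]],
  ],
)

```text
time: 11.7
tool_pos: [0.6591, 0.0886, 0.1921]
ee_rot: [-1.987, 1.571, -2.303]
wrist_force: [0.2, 0.4, -0.2]
width: 0.0008
```

Request:
drive_tool(
  commands=[
    [[0, 0, 0.01, 0], [0, 0, 0.01, 0], [0, 0, 0, 0]],
  ],
)

```text
time: 12.0
tool_pos: [0.6599, 0.0884, 0.1922]
ee_rot: [-3.022, 1.561, 2.946]
wrist_force: [-10.9, 2.3, 2.8]
width: 0.0006
```

```bash
python3 cov.py f
```

```text
t 12.0 printer-frame tcp mm [106.6   0.4 192.2] F printer [-11.1, -1.2, 2.8] w 0.001
tool axes in printer
 [[-0.01  -0.001  1.   ]
 [-0.001  1.     0.001]
 [-1.    -0.001 -0.01 ]]
scene 782
80 7 z 5/50/95 [ 78. 110. 191.]
100 114 z 5/50/95 [104. 226. 264.]
120 247 z 5/50/95 [ 83. 211. 221.]
140 411 z 5/50/95 [131. 186. 209.]
top 173
60 20 z 5/50/95 [ 79.  89. 297.]
80 103 z 5/50/95 [ 76. 112. 201.]
100 42 z 5/50/95 [ 77. 118. 176.]
120 8 z 5/50/95 [77. 77. 85.]
```

View pics/scene_f.png

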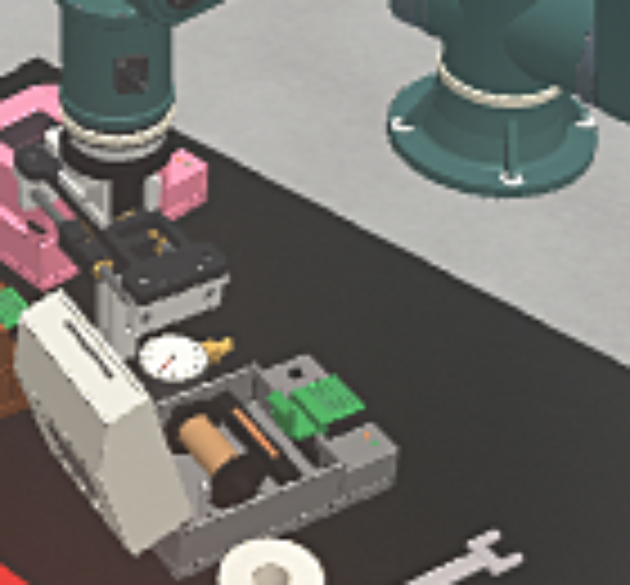

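The cover is at its stop: the force rose to 11 N and the cover no longer moved. I'll withdraw forward, then up.

Request:
drive_tool(
  commands=[
    [[0, 0, -0.02, 0], [0, 0, -0.04, 0], [0, 0, -0.08, 0], [0, 0, -0.1, 0], [0, 0, -0.12, 0], [0, 0, -0.12, 0], [-0.04, 0, -0.12, 0], [-0.08, 0, -0.12, 0], [-0.08, 0, -0.12, 0], [0, 0, -0.12, 0], [0, 0, -0.08, 0], [0, 0, 0, 0], [0, 0, 0, 0], [0, 0, 0, 0], [0, 0, 0, 0], [0, 0, 0, 0], [0, 0, 0, 0], [0, 0, 0, 0], [0, 0, 0, 0], [0, 0, 0, 0]],
  ],
)

```text
time: 14.1
tool_pos: [0.4167, 0.1679, 0.2422]
ee_rot: [-1.951, 1.571, -2.267]
wrist_force: [0.2, 0.2, 0.2]
width: 0.0003
```

```bash
python3 cov.py g
python3 - <<'E'
import numpy as np,cv2
cv2.imwrite('pics/topfull.png',np.load('top.npz')['pixels'][...,::-1])
E
```

```text
t 14.1 printer-frame tcp mm [-149.3    0.5  242.2] F printer [0.1, 0.3, 0.2] w 0.0
tool axes in printer
 [[-0.  0.  1.]
 [-0.  1. -0.]
 [-1. -0. -0.]]
scene 720
80 6 z 5/50/95 [ 84. 121. 139.]
100 37 z 5/50/95 [ 93. 160. 221.]
120 245 z 5/50/95 [ 83. 212. 221.]
140 429 z 5/50/95 [133. 186. 210.]
top 886
60 14 z 5/50/95 [75. 84. 91.]
80 102 z 5/50/95 [ 76. 107. 141.]
100 261 z 5/50/95 [ 99. 210. 219.]
120 377 z 5/50/95 [ 78. 207. 212.]
140 127 z 5/50/95 [201. 204. 206.]
```

View pics/scene_g.png

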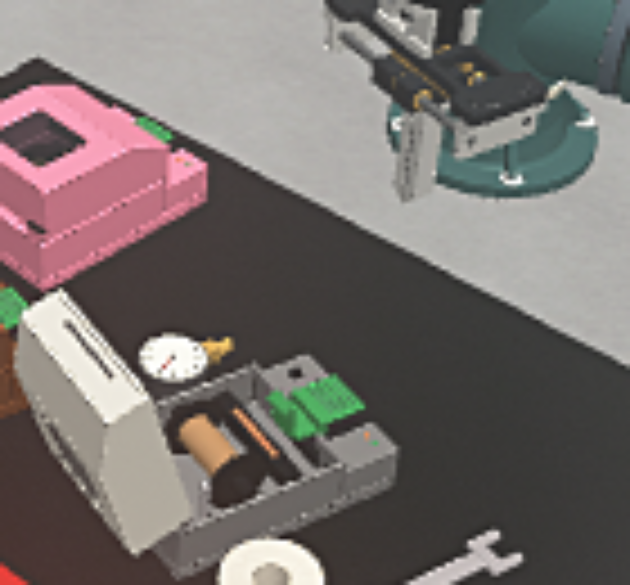

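View pics/topfull.png

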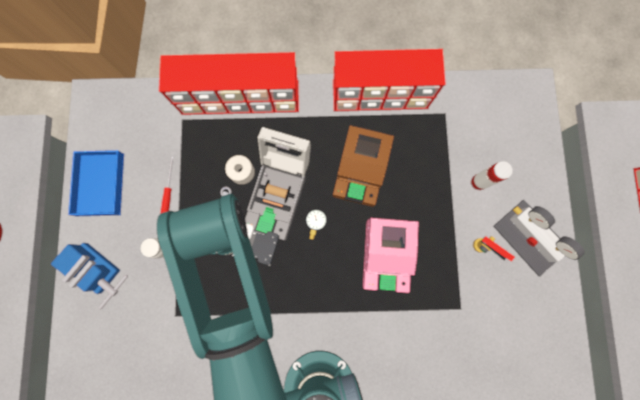

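The cover stays open by itself, with its front wall tilted about 16° past vertical (about 1.85 rad). The arm is clear, and the roll at (239,169) and gauge at (316,219) haven't moved.

```bash
python3 -c "
from h import *
print(robot.close_job())"
```

```text
the job is handed in; nothing more can be done
None
```

I pressed the white printer's green tab with the closed fingertips until the cover sprang up, then pushed its front lip back to the stop. I handed the job in at about 14 s of the 42 s allowed.

- **Forces:** pressing the tab read about 3–4 N, with an unexplained 4 N sideways that cleared when I backed off. Pushing the cover read 1–3 N, rising to 11 N at the stop. These were read at the end of each move, so brief peaks in between would not show.
- **Cover:** with the arm withdrawn and the wrist force back near zero, pictures and depth showed it standing open by itself at roughly 1.85 rad. It had not moved after about 2 s.
- **Other things on the bench:** the spare roll, gauge and the other items in view looked unmoved. The arm partly hid the wrench, screwdriver and jar in the last top view. The last close-up showed the part of the wrench it covers in place, but I did not re-check the screwdriver or jar fully.

No check failed or disagreed.

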